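# Shut and latch the drill box

### The job

Two wooden boxes with sliding metal covers stand open on the bench. With the fingertips, push the cover of the box that holds the twist drills fully shut, then push the peg of its turn latch round until the bar lies square across the shut cover, as far as it goes. Leave the graver box open as it is, and do not pick up or knock about anything in the boxes or round them.

Things in the scene. Friction and masses are not known exactly. Their poses are not given: they have to be found in the camera images.
- drill_box: The drill box: wooden case fixed to the bench, 150 mm long (its x), 84 mm wide (y), 45 mm high; origin at the centre of its underside, x pointing away from the robot at yaw 0. Two twist drills (steel, 12 x 124 mm) lie in it; otherwise it is like the graver box; either may be the left one. An ear 20 x 16 mm at x = -62, y = +50 mm, 49 mm high, carries its latch.
- drill_cover (a joint): Its flat aluminium sliding cover, 146 x 74 x 3 mm, top 41.5 mm above the bench between rails 44.5 mm high. In m: 0 = fully shut against the stop at the box's +x end, up to 0.115 = open, slid toward -x, hanging out over that end and uncovering the +x end. Friction about 1.5 N; it stays where it is left.
- drill_ridge (a point): Centre of the push ridge that stands on that cover: an aluminium bar 8 mm thick (x), 44 mm long (y), 22 mm high, from 41.5 to 63.5 mm above the bench; this point lies 52.5 mm above the bench and, with the cover shut, at x = -50, y = 0 mm of the box. Its axes are the box's.
- drill_latch (a joint): Its turn latch, rad about the vertical, growing counter-clockwise seen from above: 0 = fully open (bar pointing to the box's -x and a little to +y), 2.0 = fully closed at its stop: bar along the box's -y, across the shut cover on the -x side of the ridge, so that the cover cannot slide back. Friction 0.04 N m (0.7 N at the peg); it stays where it is left.
- drill_pivot (a point): The latch's pivot on the ear, at x = -62, y = +50 mm of the box, 54.5 mm above the bench (mid-height of the bar). The dark steel bar, 10 mm wide, runs from 50.5 to 58.5 mm above the bench.
- drill_peg (a point): Centre of the upright round peg at the free end of the latch bar, 12 mm diameter, from 50 to 80 mm above the bench, 55 mm from the pivot; this point lies 70 mm above the bench.
- graver_box: The graver box: wooden case fixed to the bench, 150 mm long (its x), 84 mm wide (y), 45 mm high; origin at the centre of its underside, x pointing away from the robot at yaw 0. A graver with a bulbous wooden handle (120 mm long) and a short steel bar (44 mm) lie in it; it stays as it is. An ear 20 x 16 mm at x = -62, y = +50 mm, 49 mm high, carries its latch.
- graver_cover (a joint): Its flat aluminium sliding cover, 146 x 74 x 3 mm, top 41.5 mm above the bench between rails 44.5 mm high. In m: 0 = fully shut against the stop at the box's +x end, up to 0.115 = open, slid toward -x, hanging out over that end and uncovering the +x end. Friction about 1.5 N; it stays where it is left.
- graver_ridge (a point): Centre of the push ridge that stands on that cover: an aluminium bar 8 mm thick (x), 44 mm long (y), 22 mm high, from 41.5 to 63.5 mm above the bench; this point lies 52.5 mm above the bench and, with the cover shut, at x = -50, y = 0 mm of the box. Its axes are the box's.
- graver_latch (a joint): Its turn latch, rad about the vertical, growing counter-clockwise seen from above: 0 = fully open (bar pointing to the box's -x and a little to +y), 2.0 = fully closed at its stop: bar along the box's -y, across the shut cover on the -x side of the ridge, so that the cover cannot slide back. Friction 0.04 N m (0.7 N at the peg); it stays where it is left.
- graver_pivot (a point): The latch's pivot on the ear, at x = -62, y = +50 mm of the box, 54.5 mm above the bench (mid-height of the bar). The dark steel bar, 10 mm wide, runs from 50.5 to 58.5 mm above the bench.
- graver_peg (a point): Centre of the upright round peg at the free end of the latch bar, 12 mm diameter, from 50 to 80 mm above the bench, 55 mm from the pivot; this point lies 70 mm above the bench.
- drill_0: One twist drill, 12 x 124 mm, loose in the drill box; origin at the middle of its underside, its y axis along it.
- drill_1: The other twist drill, likewise.
- graver: The graver in the graver box, 26 x 120 x 27 mm, loose; origin at the middle of its underside.
- key_bar: Short square steel bar in the graver box, 14 x 44 x 10 mm, loose; origin at the centre of its underside.
- paste_tin: Bystander: small round tin, 52 mm diameter, 44 mm high, loose, between the two boxes; origin at the centre of its underside.
- spool: Bystander: solder spool, 52 mm diameter, 38 mm high, standing loose left of the boxes; origin at the centre of its underside.
- tape: Bystander: roll of masking tape, 104 mm across, 25 mm high, lying loose left of the boxes; origin at the centre of its underside.
- tweezers: Bystander: tweezers, 16 x 122 x 8 mm, lying loose right of the boxes; origin at the centre of the underside.

How it is judged (in metres and radians):
On the way, in this order (a step that is already met when the one before it is completed fails the run):
1. the drill box's cover is fully shut (value of joint drill_cover below 0.004 m), for 0.2 s.
2. the drill box's latch lies across the shut cover (value of joint drill_cover below 0.004 m and value of joint drill_latch above 1.8 rad), for 0.2 s.
At the end, for the whole second after the job is handed in: The drill box's cover is within 4 mm of fully shut and its latch within 0.2 rad of fully closed and at rest; the graver box's cover and latch are still open; the drills, graver and bar lie in their boxes; the bystanders are within 25 mm of where they stood (all of step 2 and velocity of joint drill_latch below 0.05 rad/s and value of joint graver_cover above 0.055 m and value of joint graver_latch below 0.7 rad and horizontal distance between each of drill_0, drill_1 and drill_box below 0.06 m and horizontal distance between each of graver, key_bar and graver_box below 0.06 m and height (world z) of each of drill_0, drill_1, graver, key_bar below 0.025 m and distance of each of paste_tin, spool, tape, tweezers from where it was at the start of the episode below 0.025 m); the robot touches nothing.
It fails at once if the latch is swung across before the cover is shut (value of joint drill_latch above 1.2 rad and value of joint drill_cover above 0.012 m).
It fails at once if the graver box's cover or latch is moved (over 12 mm) (distance of any of graver_ridge, graver_peg from where it was at the start of the episode above 0.012 m).
It fails at once if something in a box is lifted or carried (height (world z) of any of drill_0, drill_1, graver, key_bar above 0.03 m or distance of any of drill_0, drill_1, graver, key_bar from where it was at the start of the episode above 0.03 m).
It fails at once if a bystander is lifted, carried or knocked away (distance of any of paste_tin, spool, tape, tweezers from where it was at the start of the episode above 0.025 m).
It also fails if it takes over 45 s, if anything falls off the work surface, if the arm or the gripper's body presses on something with over 40 N, if the wrist force passes 120 N, or if a joint passes its speed limit or range.

### The arm

A 7-joint arm with a two-finger parallel gripper is mounted at the origin on a cart in front of the work surface, level with it; the furniture and walls round the work are solid. World frame = base frame: x ahead of the robot, y to its left, z up, the work surface at z = 0. Lengths are in mm, angles in rad, forces in N, time in s.
With the tool pointing down it reaches from about 400 to 900 mm from the base axis. Payload 5.6 kg.
Tool frame: the origin (TCP) lies midway between the tips of the shut fingers; the grasp point (between the pads) lies 19 mm behind it; z points along the fingers, y is the line along which they close (so a half turn about z gives the same grasp; the last joint's range is limited). The gripper opens to 92 mm and grips with 3 to 60 N. Pads are 20 mm wide; open, the fingers measure 128 mm over their backs; the gripper's body (75 mm by 189 mm) begins 69 mm behind the grasp point.
Start: joints at [-0.043, 0.468, -0.012, 1.603, 0.006, 1.071, -0.056], TCP at [650.007, -0.044, 214.592] pointing down, gripper open.
Joint ranges: [-2.53, 2.53], [-0.31, 2.02], [-1.57, 1.55], [0.28, 2.44], [-1.29, 4.43], [0.15, 1.84], [-2.92, 2.92]. Speed limits (rad/s): [2.57, 2.57, 3.14, 3.14, 3.14, 3.14, 3.14].

### API

Orientations are given as a rotation vector (axis times angle).
In Python, from cell import robot, grip, kin, viewer gives the robot as it stands. Calls block until the motion is done:
- robot.movep(position, orientation): joint-space move of the TCP to a pose.
- robot.servo_line(position, feed=150, rotation=None): straight line of the TCP; rotation=None keeps the orientation; feed is the mean speed in mm/s.
- robot.goto_joints(angles): joint-space move.
- grip(opening, newtons=None): opening from 0.0 (shut) to 1.0 (fully open); newtons is the grip in N (None keeps the last); returns when the fingers have stopped.
- robot.hold(seconds).
- kin.ik(position, orientation): joint angles nearest the present ones, or None.
- robot.observe(): the state.
- viewer.read_camera(name): name is "scene" or "side" or "wrist"; returns the picture (384x512x3 uint8, red, green, blue); there is no depth.
- viewer.camera_info(name): a dict with "camera_matrix" (3x3 intrinsics, pixels), "R" (3x3) and "t" (3): a world point X has camera coordinates R X + t. Camera axes: x right, y down, z forward; pixel columns grow to the right and rows downward; lengths in mm; the calibration is good to about 2 mm. A picture is of the moment at which its call begins: read the wrist's pose just before it. camera_info takes no time and is no camera call; for the wrist camera it gives the pose at the moment of the call.
A pose or a line that the arm cannot do raises robot.IKError and nothing moves.
- robot.job_done(): hands the job in; it is judged then, once.
Trained networks look in the newest picture that a camera, given by its name, has taken for a name from the list of things; names that differ only in an ending like _2 or _b are one class to them, and where a whole thing is asked for, a point or a joint stands for the part that bears it (a point fixed in the world has none). Each returns a list of dicts, best first, with "confidence" (0 to 1); they miss things now and then, are a little off and sometimes report something else, mostly with a low value. They report only what shows in the picture. A call takes as long as a camera call.
- viewer.silhouettes(name, camera): "mask" (384x512 bool, what is visible of it).
- viewer.pinpoint(name, camera): "at" ([x, y, z] in mm, in the coordinates of the camera as it stood for that picture, good to about 4 mm: a listed point, or the origin of a listed thing).
The state is a dict: "t": time; "joints": joint angles; "joint_velocities": joint speeds; "joint_torque": joint torques, N m; "tcp_pos": TCP position; "tcp_rot": TCP orientation; "contact_force": force on the tool from outside, world axes, zero at the start; "wrist_torque": the same for the moment, N m; "grip_width": opening from 0.0 (shut) to 1.0 (fully open); "grip_force": force on a finger pad.
Only numpy, scipy, OpenCV 4.12 (cv2) and the standard library are available. Lean on these libraries where they do the work, as an engineer would, in place of code of your own. Each camera call takes 0.05 s, during which the arm holds its last target. There are 200 camera calls.

## Working session

There is one attempt and no reset: what is moved stays moved. The work goes in short steps, each a Python script; the robot and the scene stay as the last script left them, time stands still between calls to the robot, and variables do not carry over. Pictures are saved under pics/ and viewed, at most 10 in all, crops included, and the job is handed in when it is done.

```bash
mkdir -p pics; cat > h.py <<'E'
import numpy as np, cv2
from cell import robot, grip, kin, viewer
def pic(c,f=None):
    im=viewer.read_camera(c)
    if f: cv2.imwrite('pics/'+f,im[:,:,::-1])
    return im
def w(c,p,info):
    return info["R"].T@(np.array(p)-info["t"]) if True else 0
def find(c,names):
    info=viewer.camera_info(c); info={k:np.array(v) for k,v in info.items()}
    for n in names:
        for d in viewer.pinpoint(n,c)[:3]:
            print(c,n,round(d["confidence"],2),np.round(w(c,d["at"],info),1))
E
python3 - <<'E'
from h import *
N=["drill_box","graver_box","drill_ridge","drill_pivot","drill_peg","graver_ridge","graver_peg","drill_0","graver","paste_tin"]
for c in("scene","side"):
    pic(c,c+"1.png"); find(c,N)
print(robot.observe()["t"],robot.observe()["tcp_rot"])
E
```

```text
scene drill_box 0.58 [618.3 293.6  -3.3]
scene graver_box 0.7 [667.  -30.7   1.9]
scene drill_ridge 0.89 [473.2 319.9  54.1]
scene drill_pivot 0.49 [561.2 352.7  54.1]
scene drill_pivot 0.37 [529.1 -43.7  57.8]
scene drill_peg 0.68 [519.7 378.3  68.4]
scene drill_peg 0.58 [ 6.204e+02  2.957e+02 -6.000e-01]
scene graver_ridge 0.57 [532.6 -39.3  52.3]
scene graver_peg 0.63 [544.9  10.2  68.2]
scene drill_0 0.58 [618.9 307.9   5.1]
scene graver 0.47 [661.6 -18.3  -1.1]
scene paste_tin 0.17 [ 423.1 -171.     1.7]
side drill_box 0.57 [616.  293.7   3. ]
side drill_box 0.18 [528.8 -43.1  52.9]
side graver_box 0.65 [664.1 -28.2  -1.4]
side drill_ridge 0.78 [472.9 316.4  46.5]
side drill_peg 0.57 [512.7 382.4  72.4]
side graver_peg 0.5 [546.1  11.7  70.5]
side drill_0 0.64 [528.  -40.1  55.9]
side drill_0 0.47 [613.6 275.9   6.2]
side drill_0 0.25 [614.5 294.3   1. ]
1.1 [ 2.22141999e+00  2.22137979e+00 -3.88695141e-05]
```

View pics/scene1.png

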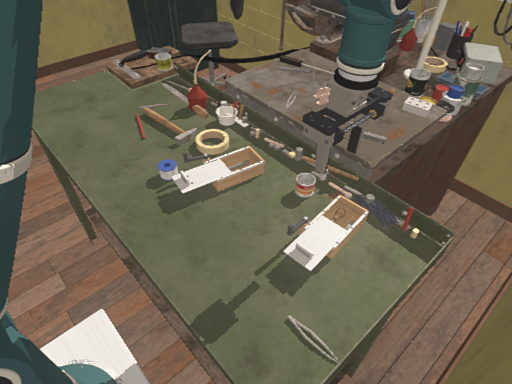

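View pics/side1.png

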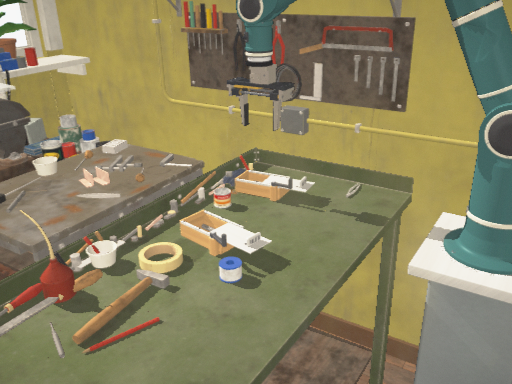

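The scene and side views show the left box near scene pixel (220,170), with the spool by its cover end at (168,170), and the right box near (330,230). I still need a close look to tell which one holds the drills.

```bash
python3 - <<'E'
from h import *
r=robot.observe()["tcp_rot"]
grip(0.0)
ims=[]
N=["drill_box","drill_ridge","drill_pivot","drill_peg","drill_0","graver_box","graver","key_bar","spool"]
for p in([600,-30,300],[560,290,300]):
    robot.movep(p,r); robot.hold(.2)
    i=viewer.camera_info("wrist"); print(np.round(-np.array(i["R"]).T@i["t"]))
    ims.append(pic("wrist")); find("wrist",N)
cv2.imwrite("pics/w.png",cv2.resize(np.hstack(ims),(800,300))[:,:,::-1])
print(robot.observe()["t"])
E
```

```text
[600.  48. 468.]
wrist drill_ridge 0.39 [ 7.106e+02  1.121e+02 -1.000e-01]
wrist graver_box 0.59 [665.7 -29.5  -2.2]
wrist graver 0.51 [658.8 -13.2   6.6]
wrist key_bar 0.75 [694.1 -52.7   4.1]
[561. 366. 469.]
wrist drill_box 0.58 [617.6 298.1  -1.5]
wrist drill_box 0.39 [711.7 112.6  -0.8]
wrist drill_ridge 0.66 [467.2 324.9  50.4]
wrist drill_ridge 0.34 [617.8 292.7   0.9]
wrist drill_pivot 0.59 [563.7 357.5  55.9]
wrist drill_pivot 0.56 [511.9 377.6  69.9]
wrist drill_peg 0.85 [511.9 376.   73.2]
wrist drill_peg 0.52 [469.3 323.1  49.4]
wrist drill_0 0.82 [607.  276.5   5.2]
wrist drill_0 0.67 [619.  310.8   8.8]
wrist graver_box 0.68 [473.  412.2   3. ]
wrist graver 0.19 [6.141e+02 2.973e+02 2.000e-01]
wrist spool 0.64 [474.9 411.8   1.5]
5.5667
```

View pics/w.png

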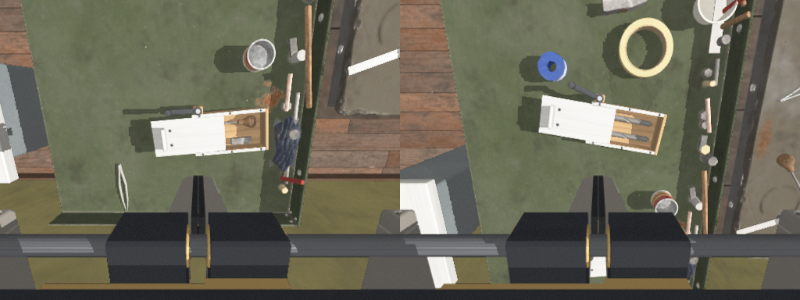

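The left wrist view (graver at about pixel (245,120), right box) and right view (two drills at about (630,130)) show that the left box holds the drills. Its ridge is near (555,118), the peg near (595,95) and the spool at (551,67). I'll push the cover shut, checking contact force as I go.

```bash
cat >> h.py <<'E'
from scipy.spatial.transform import Rotation as R
B=np.array([616.5,295.]); YAW=-0.167
c,s=np.cos(YAW),np.sin(YAW); M=np.array([[c,-s],[s,c]])
def bx(x,y,z): return [*(B+M@[x,y]),z]
def rot(a):  # tool x axis at world yaw a, z down
    x=np.array([np.cos(a),np.sin(a),0]); z=np.array([0,0,-1.]); y=np.cross(z,x)
    return R.from_matrix(np.c_[x,y,z]).as_rotvec()
F=lambda: np.array(robot.observe()["contact_force"])
E
python3 - <<'E'
from h import *
r=rot(YAW+np.pi)
print(r,kin.ik(bx(-180,0,120),r))
robot.movep(bx(-180,0,120),r)
robot.servo_line(bx(-180,0,48),feed=80)
print("down",np.round(F(),1))
robot.servo_line(bx(-85,0,48),feed=50); print(np.round(F(),1))
for x in np.arange(-83,-52,2):
    robot.servo_line(bx(x,0,48),feed=20); f=F(); print(x,np.round(f,1))
    if (M.T@f[:2])[0]<-8: break
robot.hold(.3); print(np.round(F(),1),robot.observe()["t"],np.round(robot.observe()["tcp_pos"],1))
E
```

```text
[0.26201826 3.13064703 0.        ] [-0.36988113  0.45583005 -0.41009985  1.9153942   0.24275784  0.81852562
  0.49412118]
down [-1.6 -0.1  0.2]
[-0.8 -0.5 -0.8]
-83 [-0.6 -0.  -1.2]
-81 [-0.1 -0.2 -0.3]
-79 [-0.5  0.8 -0.3]
-77 [-1.2  1.1 -0.2]
-75 [ 0.5  0.8 -0.7]
-73 [-0.5  0.8 -0.3]
-71 [-1.   0.6  0.4]
-69 [-0.3  0.5  0.3]
-67 [-0.7  0.6 -0.1]
-65 [-1.4  0.3 -0.2]
-63 [-6.5  0.3  3.8]
-61 [-9.6 -0.5  6.7]
[-10.   -1.5   6.5] 12.9667 [552.7 305.7  47.9]
```

The push stopped at x ≈ -63 mm, where a shut cover should be. I'll back off and look again to confirm it and refine the latch position.

```bash
python3 - <<'E'
from h import *
robot.servo_line(bx(-85,0,48),feed=80)
robot.servo_line(bx(-85,0,150),feed=150)
robot.movep([560,270,270],rot(np.pi/2)); robot.hold(.2)
N=["drill_box","drill_ridge","drill_pivot","drill_peg"]
im=pic("wrist"); find("wrist",N)
cv2.imwrite("pics/w2.png",im[:,:,::-1])
pic("scene"); find("scene",N); pic("side"); find("side",N)
print(robot.observe()["t"])
E
```

```text
wrist drill_box 0.91 [616.5 292.3  -1. ]
wrist drill_ridge 0.79 [566.6 308.8  49.2]
wrist drill_pivot 0.81 [562.5 352.3  60.3]
wrist drill_pivot 0.4 [532.7 -40.4  53.5]
wrist drill_peg 0.9 [511.4 373.4  72. ]
scene drill_box 0.71 [618.4 292.7  -1.5]
scene drill_ridge 0.81 [568.4 301.6  55.3]
scene drill_pivot 0.7 [563.7 351.3  54.2]
scene drill_pivot 0.32 [545.4  12.1  69.1]
scene drill_peg 0.63 [519.1 380.6  71.7]
side drill_box 0.93 [615.5 295.    3.1]
side drill_ridge 0.58 [566.7 300.9  47. ]
side drill_pivot 0.68 [ 422.7 -167.3    3.6]
side drill_pivot 0.67 [562.1 354.3  53.4]
side drill_pivot 0.65 [719.7 115.9  -1.5]
side drill_peg 0.61 [512.6 382.1  72.8]
side drill_peg 0.42 [599.8  18.3  57.9]
side drill_peg 0.27 [546.5  11.   72.6]
16.275
```

View pics/w2.png

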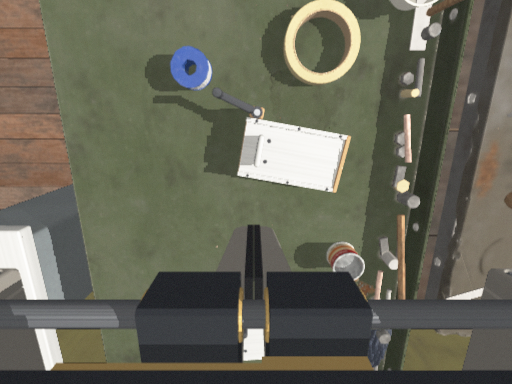

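The cover is shut: the ridge is at pixel (255,150), only a thin edge of the +x end wall shows, and the drills are hidden. The peg is at (217,93), still open, and the spool is clear at (190,68). Now I'll swing the latch round.

```bash
python3 - <<'E'
from h import *
P=np.array([562.8,353.]); Z=66
u=lambda a:np.array([np.cos(a),np.sin(a)])
def pose(a,back=16,r=47): return [*(P+r*u(a)-back*u(a+np.pi/2)),Z], rot(a-np.pi/2)
a0=2.66; aend=YAW+1.5*np.pi
p,o=pose(a0,30); 
robot.movep([p[0],p[1],130],o); robot.servo_line(p,feed=100); print("down",np.round(F(),1))
p,o=pose(a0); robot.servo_line(p,feed=60); print(np.round(F(),1))
for a in np.r_[np.arange(a0+.12,aend-.2,.12),np.arange(aend-.2,aend+.2,.04)]:
    p,o=pose(a); robot.servo_line(p,feed=50 if a<aend-.22 else 20,rotation=o); f=F(); ft=f[:2]@u(a+np.pi/2)
    print(round(a-aend+2,2),round(ft,1),np.round(f,1))
    if ft<-7: break
robot.hold(.3); print(robot.observe()["t"],np.round(F(),1))
p,o=pose(a,40); robot.servo_line(p,feed=80); p[2]=160; robot.servo_line(p,feed=150)
robot.movep([560,270,270],rot(np.pi/2)); robot.hold(.2)
im=pic("wrist","w3.png"); find("wrist",["drill_ridge","drill_pivot","drill_peg"])
print(robot.observe()["t"],np.round(F(),1))
E
```

```text
down [-0.8  0.3 -0.3]
[0.2 0.7 0.3]
0.23 1.0 [-0.8 -0.8  0.1]
0.35 -0.6 [ 0.3  0.5 -0.5]
0.47 -0.6 [ 0.   0.6 -0.3]
0.59 0.2 [ 0.2 -0.2 -0. ]
0.71 -0.8 [0.  0.8 0.4]
0.83 -0.0 [-0.5 -0.1 -0.5]
0.95 -0.8 [-0.2  0.8 -0.2]
1.07 0.1 [ 0.1 -0.1 -0.4]
1.19 -0.2 [-0.6 -0.2 -0.3]
1.31 0.4 [ 0.3 -0.2  0.4]
1.43 -0.2 [0.3 0.6 0.4]
1.55 -0.1 [-0.2 -0.1  0.1]
1.67 0.4 [ 0.  -0.7 -0.4]
1.79 -0.2 [-0.1  0.3 -1. ]
1.8 -0.4 [-0.6 -0.3  0.1]
1.84 0.2 [0.3 0.4 0.7]
1.88 0.4 [ 0.1 -0.9 -0.2]
1.92 -0.1 [-0.2 -0.5  0.2]
1.96 0.5 [0.7 1.  0.4]
2.0 -0.9 [-0.7  1.1  0.7]
2.04 -4.4 [-4.4  0.3  2.1]
2.08 -8.6 [-8.5  0.8  3.8]
24.4583 [-9.1  0.2  5. ]
wrist drill_ridge 0.61 [565.5 305.2  49.2]
wrist drill_pivot 0.97 [565.1 352.   59.1]
wrist drill_peg 0.8 [552.6 297.6  71.4]
27.1917 [ 0.2 -0.2 -0.1]
```

View pics/w3.png

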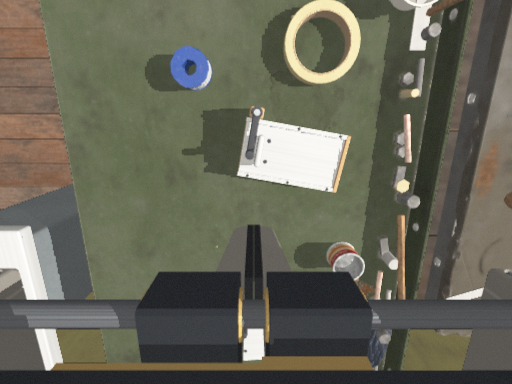

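The latch bar now lies square across the shut cover, from the pivot at (257,112) to the peg at (249,155). The spool and tape haven't moved, and the arm is clear.

```bash
python3 -c "
from h import *
print(robot.job_done())"
```

```text
the job is handed in; nothing more can be done
None
```

The drill box (the left one) is shut with its latch bar square across the cover, both pushed to their stops; the graver box was never approached, nothing else was seen to move, and the job is handed in (no verdict came back).

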